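Snug an adjustable wrench on a pivot nut and tighten it

TASK

The pivot nut of the upturned turntable has worked loose: lay the adjustable wrench flat on the painted wood with its open jaws round the nut, and before turning anything roll its worm with a light fingertip until the jaw is snug on two flats. Then swing the handle clockwise (seen from above) until the nut comes up tight, without forcing the wrench round any further, and leave it sitting on the nut. Set the wrench down gently, never press it hard into the paint, and leave the jar, the paint pot and the tape roll where they stand.

Things in the scene. Friction and masses are not known exactly. Their poses are not given: they have to be found in the camera images.
- turntable: Wooden lazy Susan lying upside down on a dark non-slip mat (330 x 330 x 3 mm), fixed. Lower disc 300 mm across, oak, z 3 to 20 mm; upper disc sage green paint, 250 mm across, its flat painted face 40 mm above the table. Origin on its axis at table height, z up.
- pivot_bolt: The steel pivot bolt in the centre of the painted face, upright and fixed, carrying the nut; a flat washer is let in flush round it. Origin on the axis at the painted face (40 mm above the table); its end stands 12.5 mm above the face. Its yaw is not that of the nut.
- nut_turn (a joint): Turn of the hexagon nut in rad, growing clockwise seen from above; negative while loose (starts between -0.85 and -0.5). It turns against 0.15 N m of friction and is tight at 0, where it stops.
- nut_top (a point): Centre of the nut's top, 11 mm above the painted face. Brass-coloured hexagon nut, 22 mm across flats, 25.4 mm across corners, side walls from 0.6 to 11 mm above the face. Site axes turn with the nut: z up, x through one corner, so two flats are at its +y and -y, at 11 mm (and every 60 degrees).
- nut_mark (a point): Red paint mark on the nut's top at the corner on its x axis, 11.5 mm from the nut's axis.
- wrench: Adjustable wrench, chrome, 0.28 kg, 240 mm long, lying flat. Origin: in its underside plane, mid of a 22 mm mouth. z up; x points out of the mouth, parallel to the jaw faces; fixed jaw's face at y = -11 mm, movable jaw on the +y side. Jaw faces run from x = -13 to 14 mm; the mouth's closed back is at x = -15 mm, so the nut's centre belongs at x = -2 to +5 mm. Head 13 mm thick, x -57 to -15 mm.
- jaw: Movable jaw of the wrench, grey steel; its frame has the wrench's axes and moves along the wrench's -y as it closes.
- jaw_slide (a joint): Closing travel of the movable jaw in m: the gap between the jaws is 27 mm at 0 and 22 mm at 0.005; starts between 0.0010 and 0.0018. Only the worm moves it: 0.5 mm per rad of worm; it holds by itself and creeps back open only above some 50 N on the jaw.
- worm_turn (a joint): Turn of the worm in rad, growing as the jaw closes (jaw_slide = 0.0005 x worm_turn). Friction 0.026 N m, so rolling it takes about 3.5 N along its rim.
- worm_top (a point): Top of the knurled worm, a steel roller 15 mm across, 14 mm long, axis along the wrench's y, at wrench (-33, 8, 15.8) mm, 2.8 mm proud of the head; fixed to the wrench. Dragging a fingertip over it towards the mouth (wrench +x) closes the jaw, the other way opens it; it turns without end. Friction coefficient on a fingertip about 0.9, so rolling it takes 6 to 12 N of press.
- handle_mid (a point): Point inside the handle, 120 mm from the wrench's origin, 5.5 mm above its underside; axes as the wrench's. The straight handle leaves the origin along wrench (-0.924, 0.383) (157.5 degrees from +x) and runs from 55 to 205 mm from it, 22 mm wide, top 11 mm above the underside. The centre of mass is on it, 70 to 85 mm from the origin.
- varnish_jar: White varnish jar with a black cap, 62 mm across, 68 mm high; origin under its centre. Leave alone.
- washi_roll: Roll of blue paper tape lying flat, 58 mm across, 19 mm high; origin under its centre. Leave alone.
- sample_pot_c: Small paint pot with a teal label, 53 mm across, 58 mm high; origin under its centre. Leave alone.

How it is judged:
On the way, in this order (a step that is already met when the one before it is completed fails the run):
1. the wrench lies flat on the painted wood with its jaws round the nut (horizontal distance between wrench and nut_top below 0.007 m and z of wrench in the frame of turntable below 0.043 m and angle between wrench's own z axis and vertical below 0.07 rad), for 0.2 s.
2. the worm has been rolled until the movable jaw bears on the nut, the gap at most 23.5 mm (all of step 1 and value of joint jaw_slide above 0.0035 m and contact force between jaw and pivot_bolt above 1.5 N), for 0.2 s.
At the end, for the whole second after the job is handed in: The nut is tight (nut_turn above -0.03 rad) and the wrench rests, released, flat on the painted wood (tilted less than 0.07 rad, underside less than 3 mm above it) with its origin within 7 mm of the nut's axis and its jaws still closed to 23.7 mm or less (all of step 1 and value of joint jaw_slide above 0.0033 m and value of joint nut_turn above -0.03 rad and linear speed of wrench below 0.02 m/s); the robot touches nothing.
It fails at once if the nut turned (its mark moved over 4 mm) with the jaw slack, the gap over 23.7 mm: this rounds the corners (distance of nut_mark from where it was at the start of the episode above 0.004 m and value of joint jaw_slide below 0.0033 m).
It fails at once if the wrench pressed or knocked on the painted wood with more than 30 N (contact force between wrench and turntable above 30 N).
It fails at once if the wrench forced round on the nut once the jaw is snug: its jaw faces over 0.3 rad out of line with the nearest flats (value of joint jaw_slide above 0.0035 m and horizontal distance between wrench and nut_top below 0.01 m and (angle between the y axis of wrench and the y axis of nut_top, either way round between 0.3 and 0.747 rad or angle between the y axis of wrench and the y axis of nut_top, either way round above 1.347 rad)).
It fails at once if a bystander moved by more than 20 mm (distance of any of varnish_jar, washi_roll, sample_pot_c from where it was at the start of the episode above 0.02 m).
It also fails if it takes over 72 s, if anything falls off the work surface, if the arm or the gripper's body presses on something with over 40 N, if the wrist force passes 120 N, or if a joint passes its speed limit or range.

ROBOT

A 6-joint arm with a two-finger parallel gripper is mounted at the origin on a cart in front of the work surface, level with it; the furniture and walls round the work are solid. World frame = base frame: x ahead of the robot, y to its left, z up, the work surface at z = 0. Lengths are in m, angles in rad, forces in N, time in s.
With the tool pointing down it reaches from about 0.4 to 0.825 m from the base axis. Payload 7 kg.
Tool frame: the origin (TCP) lies on the centre line of the jaws, within the pads' length; the fingertips stand tip_reach ahead of it and the grasp point (between the pads) is the TCP (tip_reach is the distance from the TCP to the fingertips, in m); z points along the fingers, y is the line along which they close (so a half turn about z gives the same grasp; the last joint's range is limited). The gripper opens to 88 mm and grips with 3 to 60 N. Pads are 19 mm wide; open, the fingers measure 130 mm over their backs; the gripper's body (78 mm by 193 mm) begins 47 mm behind the grasp point.
Start: joints at [1.61, 0.359, 0.012, 0, -1.224, -0.288], TCP at [0.166, 0.654, 0.246] pointing down, gripper open.
Joint ranges: [-3.07, 3.07], [-1.43, 2.12], [-1.02, 1.25], [-3.03, 1.67], [-3.05, -0], [-3.03, 3.03]. Speed limits (rad/s): [2.39, 2.39, 3.01, 3.14, 3.14, 3.14].

INTERFACE

Orientations are given as [roll, pitch, yaw] about the fixed x, y, z axes, in that order (R = Rz(yaw) Ry(pitch) Rx(roll)).
In Python, from station import get_state, grab_frame, calibration, job_done, find_in, mark_of, tip_reach gives the robot as it stands.
- The arm moves only by the shell command python3 -m handwheel 'ROWS' [OPENING] [FORCE]. ROWS is JSON, a list of rows, each an object with "delta_pos": the shift along the world's x, y, z in units of 30 mm (1.0 is 30 mm), a list of three; "dr": the turn, a rotation vector about the world's x, y, z in degrees, a list of three. In form: [{"delta_pos": [tx, ty, tz], "dr": [rx, ry, rz]}, ...]. A call has 1 to 10 rows; each row shifts and turns the commanded pose from where the row before left it; what a row does not reach is not made up. A row lasts 1/10 s, in which the tool goes at most 50 mm and 8.59 degrees, less where a joint would pass 70% of its speed; a pose out of reach is approached as far as the arm can. A call is refused whole if a number of a shift passes 1 or a number of a turn 8.59, either way. A call with a gripper value outside its range is refused whole. OPENING is the closure, from -1 (fully open) to 1 (shut), set as the call begins (- or left out, the last holds). The fingers move at their own pace and stop on an object; FORCE is the grip in N (left out, the last holds). Time passes only in rows, so rows that do not move let the fingers close. It gives the time, the measured TCP pose, the force, the opening and the grip force at its end, in the units of the state.
- get_state(): the state, without advancing time (a new reading comes with each control period).
- grab_frame(name): name is "scene" or "top" or "wrist"; returns the picture (420x560x3 uint8, red, green, blue); there is no depth.
- calibration(name): a dict with "fx", "fy", "cx", "cy" (pixels), "extrinsics" (4x4, takes a point from world to camera coordinates). Camera axes: x right, y down, z forward; pixel columns grow to the right and rows downward; lengths in m; the calibration is good to about 2 mm. The wrist camera is an equidistant fisheye: a pixel r from the principal point sees the ray r / f radians off the axis. A picture is of the moment at which its call begins: read the wrist's pose just before it. calibration takes no time and is no camera call; for the wrist camera it gives the pose at the moment of the call.
- job_done(): hands the job in; it is judged then, once.
Trained networks look in the newest picture that a camera, given by its name, has taken for a name from the list of things; names that differ only in an ending like _2 or _b are one class to them, and where a whole thing is asked for, a point or a joint stands for the part that bears it (a point fixed in the world has none). Each returns a list of dicts, best first, with "conf" (0 to 1); they miss things now and then, are a little off and sometimes report something else, mostly with a low value. They report only what shows in the picture. A call takes as long as a camera call.
- find_in(camera, query): "location" ([column, row] in pixels, amid what is visible of it).
- mark_of(camera, query): "location" ([column, row] in pixels: a listed point, or the origin of a listed thing).
The state is a dict: "t": time; "q": joint angles; "qd": joint speeds; "joint_efforts": joint torques, N m; "eef_pos": TCP position; "ee_rot": TCP orientation; "force": force on the tool from outside, world axes, zero at the start; "moment": the same for the moment, N m; "width": finger opening in m; "gripper_force": force on a finger pad.
Only numpy, scipy, OpenCV 4.12 (cv2) and the standard library are available. Lean on these libraries where they do the work, as an engineer would, in place of code of your own. Each camera call takes 0.05 s, during which the arm holds its last target. There are 200 camera calls.

## Working session

There is one attempt and no reset: what is moved stays moved. The work goes in short steps, Python scripts to look and compute and a shell command to move; the robot and the scene stay as the last step left them, time stands still between calls to the robot, and variables do not carry over. Pictures are saved under pics/ and viewed, at most 10 in all, crops included, and the job is handed in when it is done.

```bash
ls; mkdir -p pics; cat > h.py <<'E'
import numpy as np, cv2
from station import *
def ray(cam,px,cal=None):
    c=cal or calibration(cam); E=np.array(c["extrinsics"]); R=E[:3,:3]; t=E[:3,3]
    a=np.array([(px[0]-c["cx"])/c["fx"],(px[1]-c["cy"])/c["fy"]])
    if cam=="wrist":
        r=np.hypot(*a); d=np.array([*(a/max(r,1e-9)*np.sin(r)),np.cos(r)])
    else: d=np.array([*a,1])
    return -R.T@t, R.T@d
def atz(cam,px,z,cal=None):
    o,d=ray(cam,px,cal); return o+d*(z-o[2])/d[2]
def save(cam,name):
    f=grab_frame(cam); cv2.imwrite(f"pics/{name}.png",f[:,:,::-1]); return f
E
python3 - <<'E'
from h import *
np.set_printoptions(precision=4,suppress=True)
print(tip_reach, get_state())
for cam in("top","scene"):
    f=save(cam,cam+"0"); 
    c=calibration(cam);print(cam,c["fx"],np.array(c["extrinsics"]).round(3).tolist())
    for q,z in(("nut_top",.051),("nut_mark",.051),("wrench",.0),("handle_mid",.0055),("worm_top",.0158),("turntable",0),("varnish_jar",0),("washi_roll",0),("sample_pot_c",0)):
        print(q,[(round(d["conf"],2),np.round(d["location"],1).tolist(),atz(cam,d["location"],z)[:2].round(4).tolist()) for d in mark_of(cam,q)[:2]])
E
```

```text
pics
0.019 {'t': 0.0, 'q': array([ 1.6101,  0.3594,  0.0111, -0.0004, -1.2241, -0.2881]), 'qd': array([-0.0016,  0.0008, -0.0013,  0.0011,  0.0011,  0.0006]), 'joint_efforts': array([ -0.0001, -58.2715,  29.3062,   6.9974,   0.0069,  -0.0002]), 'eef_pos': array([0.1661, 0.6538, 0.2446]), 'ee_rot': array([ 3.14  , -0.0001, -0.2489]), 'force': array([ 0.0208,  0.2729, -0.0532]), 'moment': array([0.0251, 0.0291, 0.0143]), 'gripper_force': 0.0, 'width': 0.08761579384741082}
top 434.107985036458 [[0.035, -0.999, 0.006, -0.144], [-0.974, -0.035, -0.222, 0.632], [0.222, 0.002, -0.975, 0.83], [0.0, 0.0, 0.0, 1.0]]
nut_top [(0.51, [189.6, 271.8], [0.4987, 0.0499])]
nut_mark [(0.68, [189.4, 268.6], [0.5052, 0.0508]), (0.62, [181.5, 260.3], [0.5216, 0.0684])]
wrench [(0.97, [327.7, 291.6], [0.4705, -0.2401])]
handle_mid [(0.95, [383.7, 287.4], [0.4833, -0.3594])]
worm_top [(0.73, [339.5, 286.6], [0.4812, -0.2631])]
turntable [(0.88, [190.9, 270.1], [0.506, 0.0572]), (0.27, [325.0, 289.6], [0.4745, -0.2342])]
varnish_jar [(0.8, [214.0, 148.4], [0.7868, 0.0256])]
washi_roll [(0.65, [311.4, 166.1], [0.7521, -0.2004]), (0.33, [186.3, 267.7], [0.5108, 0.0676])]
sample_pot_c [(0.79, [367.1, 179.0], [0.7259, -0.3279])]
scene 383.18929555285604 [[-0.474, -0.88, 0.022, 0.194], [-0.553, 0.278, -0.786, 0.437], [0.685, -0.385, -0.618, 0.514], [0.0, 0.0, 0.0, 1.0]]
nut_top [(0.44, [229.8, 270.6], [0.5102, 0.06])]
nut_mark [(0.56, [387.7, 232.8], [0.4504, -0.3215]), (0.4, [223.2, 270.2], [0.5176, 0.072])]
wrench [(0.67, [349.9, 252.4], [0.4766, -0.2381])]
handle_mid [(0.56, [386.9, 229.3], [0.4972, -0.3716])]
worm_top [(0.84, [357.3, 240.8], [0.489, -0.2672])]
turntable [(0.56, [227.9, 285.3], [0.5166, 0.0648])]
varnish_jar [(0.86, [204.5, 208.2], [0.7996, 0.0164])]
washi_roll [(0.56, [278.1, 198.2], [0.7491, -0.187])]
sample_pot_c [(0.61, [323.5, 190.3], [0.7232, -0.3261])]
```

View pics/top0.png

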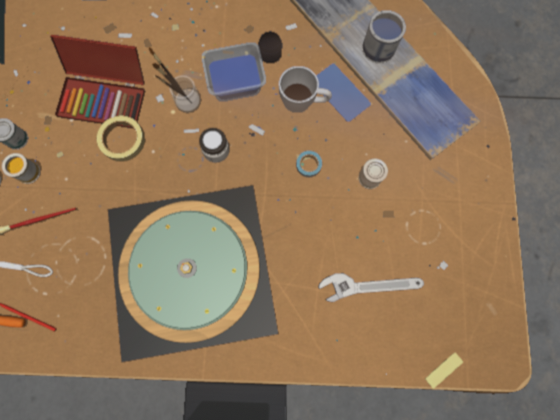

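View pics/scene0.png

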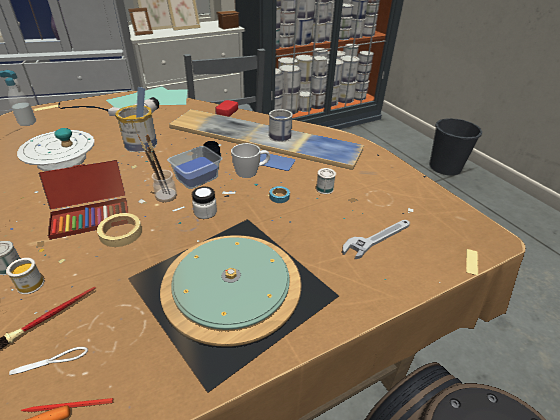

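```bash
python3 -m handwheel '[{"delta_pos":[0.5,-1,0],"dr":[0,0,0]},{"delta_pos":[0.5,-1,0],"dr":[0,0,0]},{"delta_pos":[0.5,-1,0],"dr":[0,0,0]},{"delta_pos":[0.5,-1,0],"dr":[0,0,0]},{"delta_pos":[0.5,-1,0],"dr":[0,0,0]},{"delta_pos":[0.5,-1,0],"dr":[0,0,0]},{"delta_pos":[0.5,-1,0],"dr":[0,0,0]},{"delta_pos":[0.5,-1,0],"dr":[0,0,0]},{"delta_pos":[0.5,-1,0],"dr":[0,0,0]},{"delta_pos":[0.5,-1,0],"dr":[0,0,0]}]'
python3 -m handwheel '[{"delta_pos":[0.5,-1,-0.3],"dr":[0,0,0]},{"delta_pos":[0.5,-1,-0.3],"dr":[0,0,0]},{"delta_pos":[0.5,-1,-0.3],"dr":[0,0,0]},{"delta_pos":[0.5,-1,-0.3],"dr":[0,0,0]},{"delta_pos":[0.5,-1,-0.3],"dr":[0,0,0]},{"delta_pos":[0.5,-1,-0.3],"dr":[0,0,0]},{"delta_pos":[0.5,-1,-0.3],"dr":[0,0,0]},{"delta_pos":[0.5,-1,-0.3],"dr":[0,0,0]},{"delta_pos":[0,0,0],"dr":[0,0,0]},{"delta_pos":[0,0,0],"dr":[0,0,0]}]'
python3 - <<'E'
from h import *
s=get_state();print(s["eef_pos"],s["ee_rot"],s["q"])
c=calibration("wrist");E=np.array(c["extrinsics"]);print(c["fx"],-E[:3,:3].T@E[:3,3],E[2,:3])
f=save("wrist","w1")
for q in("nut_top","nut_mark","pivot_bolt"):
    print(q,[(round(d["conf"],2),d["location"],atz("wrist",d["location"],.051,c)) for d in mark_of("wrist",q)[:2]])
E
```

```text
t: 2.0
eef_pos: [0.3166, 0.353, 0.2458]
ee_rot: [-3.141, -0.0, -0.248]
force: [0.7, -0.4, 0.6]
width: 0.0875
gripper_force: 0.0
t: 3.0
eef_pos: [0.4364, 0.1135, 0.1735]
ee_rot: [3.141, 0.0, -0.251]
force: [-0.3, -0.2, 0.3]
width: 0.0879
gripper_force: 0.0
[0.43639814 0.11354298 0.1735278 ] [ 3.14139042e+00  1.09065771e-04 -2.50942181e-01] [ 6.93909048e-01  4.86729610e-02 -5.65393883e-01  3.68151013e-05
 -9.56957274e-01  6.25923900e-01]
325.19226210127806 [0.51017508 0.09493712 0.31172384] [-0.27500491  0.07051767 -0.95885325]
nut_top [(0.6, [323.2, 112.2], array([0.50727949, 0.0609163 , 0.051     ]))]
nut_mark [(0.64, [309.7, 100.7], array([0.51870077, 0.06918199, 0.051     ]))]
pivot_bolt [(0.79, [320.6, 113.2], array([0.50696119, 0.06314036, 0.051     ]))]
```

View pics/w1.png

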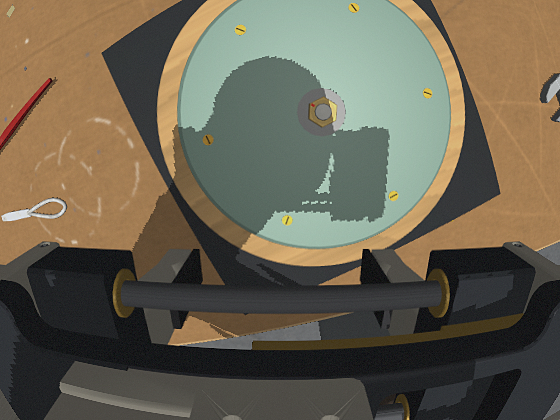

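```bash
python3 - <<'E'
import cv2
f=cv2.imread("pics/w1.png")[87:137,297:347]
cv2.imwrite("pics/w1c.png",cv2.resize(f,None,fx=12,fy=12,interpolation=cv2.INTER_CUBIC))
E
```

```text
(no output)
```

View pics/w1c.png

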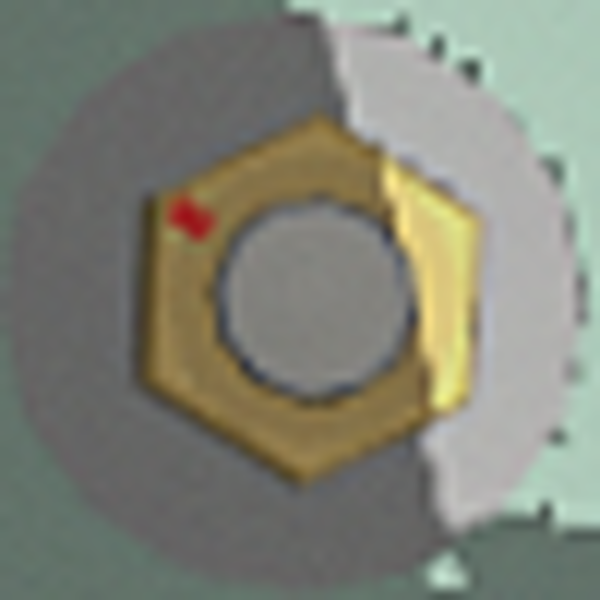

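```bash
python3 - <<'E'
from h import *
c=calibration("wrist")
P=np.array([[320,118],[158,200],[150,375],[300,480],[465,405],[478,220]])/12+[297,87]
W=np.array([atz("wrist",p-.46,.051,c)[:2] for p in P]); m=W.mean(0); d=W-m
print(m,np.hypot(*d.T),np.degrees(np.arctan2(d[:,1],d[:,0])), np.degrees(np.angle(np.exp(6j*np.arctan2(d[:,1],d[:,0])).mean()))/6)
print(atz("top",[187,267.5],.0525))
E
```

```text
[0.50803052 0.06308614] [0.01223883 0.01217855 0.01203706 0.01220993 0.01241625 0.01244936] [ -16.00597947   43.9687711   102.13227844  162.5830945  -137.57348882
  -76.92946354] -16.97101117681699
[0.50712786 0.05561259 0.0525    ]
```

```bash
python3 -m handwheel '[{"delta_pos":[0.11,-0.94,0],"dr":[0,0,-4.9]},{"delta_pos":[0.11,-0.94,0],"dr":[0,0,-4.9]},{"delta_pos":[0.11,-0.94,0],"dr":[0,0,-4.9]},{"delta_pos":[0.11,-0.94,0],"dr":[0,0,-4.9]},{"delta_pos":[0.11,-0.94,0],"dr":[0,0,-4.9]},{"delta_pos":[0.11,-0.94,0],"dr":[0,0,-4.9]},{"delta_pos":[0.11,-0.94,0],"dr":[0,0,-4.9]}]'
python3 -m handwheel '[{"delta_pos":[0.11,-0.94,0],"dr":[0,0,-4.9]},{"delta_pos":[0.11,-0.94,0],"dr":[0,0,-4.9]},{"delta_pos":[0.11,-0.94,0],"dr":[0,0,-4.9]},{"delta_pos":[0.11,-0.94,0],"dr":[0,0,-4.9]},{"delta_pos":[0.11,-0.94,0],"dr":[0,0,-4.9]},{"delta_pos":[0.11,-0.94,0],"dr":[0,0,-4.9]},{"delta_pos":[0.11,-0.94,0],"dr":[0,0,-4.9]},{"delta_pos":[0,0,0],"dr":[0,0,0]},{"delta_pos":[0,0,0],"dr":[0,0,0]}]'
python3 - <<'E'
from h import *
c=calibration("wrist")
f=save("wrist","w2")
for q,z in(("wrench",0),("handle_mid",.0055),("worm_top",.0158),("jaw",0)):
    print(q,[(round(d["conf"],2),d["location"],atz("wrist",d["location"],z,c)) for d in mark_of("wrist",q)[:2]])
E
```

```text
t: 3.9
eef_pos: [0.4597, -0.0834, 0.174]
ee_rot: [-3.141, -0.001, -0.849]
force: [0.4, 0.7, -0.0]
width: 0.0874
gripper_force: 0.0
t: 4.8
eef_pos: [0.4827, -0.2803, 0.1734]
ee_rot: [3.141, 0.0, -1.446]
force: [-0.1, 0.8, -0.1]
width: 0.0876
gripper_force: 0.0
wrench [(0.62, [285.9, 236.8], array([ 0.47148659, -0.23900601,  0.        ]))]
handle_mid [(0.84, [286.1, 117.7], array([ 0.48676846, -0.3574215 ,  0.0055    ]))]
worm_top [(0.84, [278.8, 207.7], array([ 0.48299194, -0.2732335 ,  0.0158    ]))]
jaw [(0.81, [279.6, 238.2], array([ 0.47769849, -0.2366728 ,  0.        ]))]
```

View pics/w2.png

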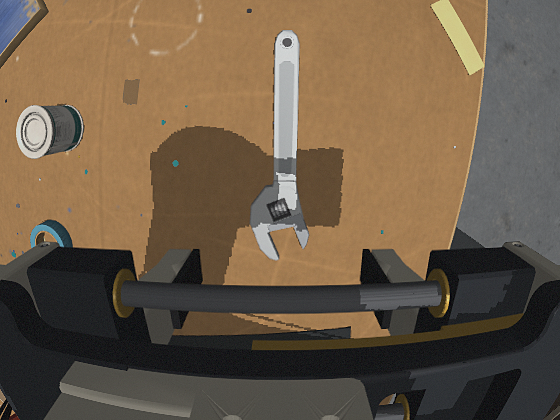

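```bash
python3 - <<'E'
from h import *
c=calibration("wrist")
f=cv2.imread("pics/w2.png")
L=[]
for r in range(70,155,6):
    row=f[r,255:320].astype(int); sat=row.max(1)-row.min(1)
    k=np.where((sat<30)&(row.min(1)>90))[0]+255
    if len(k)>5: p=atz("wrist",[(k.min()+k.max())/2,r],.011,c); L.append(p[:2])
L=np.array(L); d=L[0]-L[-1]; k=np.polyfit(L[:,1],L[:,0],1); print(len(L),k, np.degrees(np.arctan2(-1,-k[0])), np.std(L[:,0]-np.polyval(k,L[:,1])))
for y in(-.316,-.3574): print(y,np.polyval(k,y))
E
```

```text
15 [-0.1149131   0.44661522] -83.44471787112202 0.00012046416600353887
-0.316 0.4829277538877089
-0.3574 0.48768515607553925
```

```bash
python3 -m handwheel '[{"delta_pos":[0.01,-0.3,-0.9],"dr":[0,0,-0.5]},{"delta_pos":[0,-0.3,-0.9],"dr":[0,0,0]},{"delta_pos":[0,-0.3,-0.9],"dr":[0,0,0]},{"delta_pos":[0,-0.3,-0.9],"dr":[0,0,0]},{"delta_pos":[0,0,-0.8],"dr":[0,0,0]},{"delta_pos":[0,0,-0.4],"dr":[0,0,0]},{"delta_pos":[0,0,-0.2],"dr":[0,0,0]},{"delta_pos":[0,0,0],"dr":[0,0,0]},{"delta_pos":[0,0,0],"dr":[0,0,0]}]'
python3 -m handwheel '[{"delta_pos":[0,0,0],"dr":[0,0,0]},{"delta_pos":[0,0,0],"dr":[0,0,0]},{"delta_pos":[0,0,0],"dr":[0,0,0]},{"delta_pos":[0,0,0],"dr":[0,0,0]},{"delta_pos":[0,0,0],"dr":[0,0,0]},{"delta_pos":[0,0,0],"dr":[0,0,0]},{"delta_pos":[0,0,0],"dr":[0,0,0]},{"delta_pos":[0,0,0],"dr":[0,0,0]},{"delta_pos":[0,0,0],"dr":[0,0,0]}]' 1 40
```

```text
t: 5.95
eef_pos: [0.4836, -0.3166, 0.0246]
ee_rot: [-3.14, -0.001, -1.454]
force: [1.0, -0.6, 0.4]
width: 0.0875
gripper_force: 0.0
t: 6.85
eef_pos: [0.4828, -0.3166, 0.0235]
ee_rot: [-3.141, -0.0, -1.455]
force: [0.7, 0.1, -1.0]
width: 0.0209
gripper_force: 13.3
```

```bash
python3 -m handwheel '[{"delta_pos":[0,0,0],"dr":[0,0,0]},{"delta_pos":[0,0,0.1],"dr":[0,0,0]},{"delta_pos":[0,0,0.3],"dr":[0,0,0]},{"delta_pos":[0,0,0.7],"dr":[0,0,0]},{"delta_pos":[0,0,0.8],"dr":[0,0,0]},{"delta_pos":[0,0,0.8],"dr":[0,0,0]},{"delta_pos":[0,0,0.5],"dr":[0,0,0]},{"delta_pos":[-0.09,0.8,0],"dr":[0,0,3]},{"delta_pos":[-0.09,0.9,0],"dr":[0,0,3.4]},{"delta_pos":[-0.09,0.9,0],"dr":[0,0,3.4]}]' 1 60
python3 -m handwheel '[{"delta_pos":[-0.09,1,0],"dr":[0,0,3.4]},{"delta_pos":[-0.09,1,0],"dr":[0,0,3.4]},{"delta_pos":[-0.09,1,0],"dr":[0,0,3.4]},{"delta_pos":[-0.09,1,0],"dr":[0,0,3.4]},{"delta_pos":[-0.09,1,0],"dr":[0,0,3.4]},{"delta_pos":[-0.09,1,0],"dr":[0,0,3.4]},{"delta_pos":[-0.09,1,0],"dr":[0,0,3.4]},{"delta_pos":[-0.09,1,0],"dr":[0,0,3.4]},{"delta_pos":[-0.09,1,0],"dr":[0,0,3.4]},{"delta_pos":[-0.09,1,0],"dr":[0,0,3.4]}]'
python3 -m handwheel '[{"delta_pos":[-0.03,0.2,0],"dr":[0,0,0]},{"delta_pos":[0,0,0],"dr":[0,0,0]},{"delta_pos":[0,0,0],"dr":[0,0,0]}]'
python3 - <<'E'
from h import *
c=calibration("wrist")
f=save("wrist","w3")
for q,z in(("nut_top",.051),("handle_mid",.1),):
    print(q,[(round(d["conf"],2),d["location"],atz("wrist",d["location"],z,c)) for d in mark_of("wrist",q)[:2]])
E
```

```text
t: 7.85
eef_pos: [0.4741, -0.2379, 0.1202]
ee_rot: [-3.141, -0.0, -1.282]
force: [0.7, 0.1, -1.7]
width: 0.0206
gripper_force: 60.0
t: 8.85
eef_pos: [0.4473, 0.0626, 0.1203]
ee_rot: [-3.141, -0.0, -0.688]
force: [1.1, -0.3, -2.5]
width: 0.0203
gripper_force: 60.0
t: 9.15
eef_pos: [0.4465, 0.067, 0.1197]
ee_rot: [3.141, 0.0, -0.691]
force: [-0.1, -0.2, -1.7]
width: 0.0204
gripper_force: 60.0
nut_top [(0.7, [226.6, 157.3], array([0.50843907, 0.0609822 , 0.051     ]))]
handle_mid [(0.82, [279.9, 191.6], array([0.47753249, 0.04184714, 0.1       ]))]
```

View pics/w3.png

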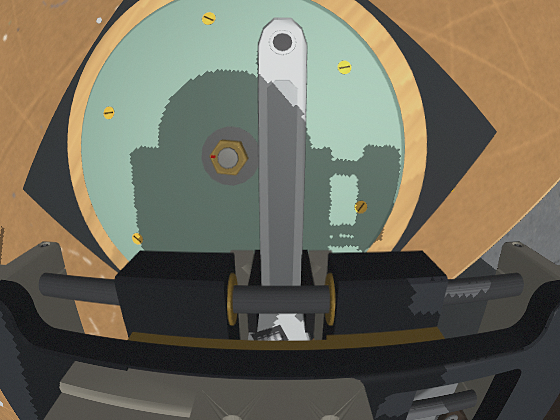

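```bash
python3 - <<'E'
from h import *
c=calibration("wrist"); s=get_state(); tcp=s["eef_pos"]
f=cv2.imread("pics/w3.png"); zt=tcp[2]-.0235+.011
L=[]
for r in range(60,240,8):
    row=f[r,235:330].astype(int); sat=row.max(1)-row.min(1)
    k=np.where(sat<14)[0]+235
    k=k[(k>250)&(k<315)]
    if len(k)>15:
        a,b=[atz("wrist",[x,r],zt,c)[:2] for x in(k.min()-.5,k.max()+.5)]; L.append([*((a+b)/2),np.hypot(*(a-b))])
L=np.array(L); print(L.round(4)[::4]); k=np.polyfit(L[:,0],L[:,1],1); th=np.arctan(k[0]); print("handle deg",np.degrees(th),"yaw",np.degrees(s["ee_rot"][2]))
d=np.array([np.cos(th),np.sin(th)]); p0=L[:,:2].mean(0); n=np.array([-d[1],d[0]])
print("tcp lateral from line",(tcp[:2]-p0)@n)
hm=atz("wrist",[279.9,191.6],zt-.0055,c)[:2]; print("hm",hm,(hm-p0)@n, "tcp->hm along",(hm-tcp[:2])@d)
for px in([228,156.5],[226.6,157.3]):
    nut=atz("wrist",px,.051,c)[:2]; print("nut",nut)
    # target: nut at wrench (.5,1.5)mm ; wrench yaw
    o_line=p0+d*((hm-p0)@d-.12); yw=th-np.radians(157.5)
    R=np.array([[np.cos(yw),-np.sin(yw)],[np.sin(yw),np.cos(yw)]])
    tgt=nut-R@[.0005,.0015]; print("wrench yaw",np.degrees(yw)%360,"origin",o_line,"delta units",(tgt-o_line)/.03)
E
```

```text
[[ 0.5261 -0.      0.0223]
 [ 0.5145  0.0098  0.0228]
 [ 0.5031  0.0193  0.022 ]
 [ 0.4926  0.0301  0.0256]
 [ 0.4799  0.0387  0.0223]
 [ 0.4677  0.0489  0.0219]]
handle deg -40.01442923848647 yaw -39.63799483800941
tcp lateral from line -0.00037141301642655637
hm [0.47795778 0.04109076] 0.0002885385544606789 tcp->hm along 0.04035470107138401
nut [0.50837018 0.05936937]
wrench yaw 162.48557076151351 origin [0.38586635 0.11802744] delta units [ 4.11440236 -1.91260264]
nut [0.50857594 0.0604071 ]
wrench yaw 162.48557076151351 origin [0.38586635 0.11802744] delta units [ 4.12126109 -1.87801167]
```

```bash
python3 -m handwheel '[{"delta_pos":[0.51,-0.26,0],"dr":[0,0,0.4]},{"delta_pos":[0.8,-0.4,0],"dr":[0,0,0]},{"delta_pos":[0.8,-0.3,0],"dr":[0,0,0]},{"delta_pos":[0.8,-0.3,-0.2],"dr":[0,0,0]},{"delta_pos":[0.8,-0.3,-0.4],"dr":[0,0,0]},{"delta_pos":[0.4,-0.3,-0.4],"dr":[0,0,0]},{"delta_pos":[0,0,-0.2],"dr":[0,0,0]},{"delta_pos":[0,0,0],"dr":[0,0,0]},{"delta_pos":[0,0,0],"dr":[0,0,0]}]'
python3 - <<'E'
from h import *
a=save("scene","s4")[215:335,170:330]; b=save("top","t4")[210:330,130:290]
o=np.hstack([cv2.resize(x,(400,300),interpolation=cv2.INTER_CUBIC) for x in(a,b)])
cv2.imwrite("pics/c4.png",o[:,:,::-1])
E
```

```text
t: 10.2
eef_pos: [0.5695, 0.0113, 0.0837]
ee_rot: [3.141, 0.0, -0.684]
force: [0.4, 0.2, -2.0]
width: 0.0208
gripper_force: 60.0
```

View pics/c4.png

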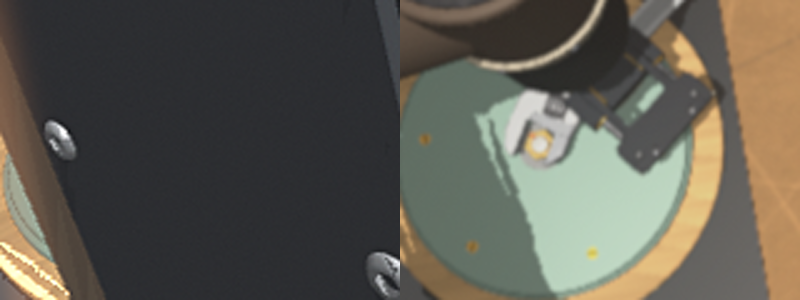

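```bash
python3 - <<'E'
from h import *
c=calibration("top");E=np.array(c["extrinsics"])
def pr(p): q=E[:3,:3]@p+E[:3,3]; return np.array([c["fx"]*q[0]/q[2]+c["cx"],c["fy"]*q[1]/q[2]+c["cy"]])
nut=[.5085,.0607]; print("cam",-E[:3,:3].T@E[:3,3],"nut px",pr([*nut,.051]))
f=grab_frame("top")
for q in("wrench","nut_top","worm_top"): print(q,[(round(d["conf"],2),np.round(d["location"],1)) for d in mark_of("top",q)[:2]])
tcp=get_state()["eef_pos"];th=np.radians(-39.6);o=tcp[:2]-.0784*np.array([np.cos(th),np.sin(th)]);print("o",o,"px",pr([*o,tcp[2]-.0235]))
yw=th-np.radians(157.5);R=np.array([[np.cos(yw),-np.sin(yw)],[np.sin(yw),np.cos(yw)]])
x0,y0,s=160,240,12
im=cv2.resize(f[y0:y0+50,x0:x0+60],None,fx=s,fy=s,interpolation=cv2.INTER_CUBIC)[:,:,::-1].copy()
T=lambda p:tuple(int(v) for v in (pr(p)-[x0,y0]+.5)*s)
# predicted: fixed face, movable face (gap 25.6) at head top
for yy in(-.011,.0146):
    a,b=[T([*(o+R@[x,yy]),tcp[2]-.0105]) for x in(-.013,.014)]; cv2.line(im,a,b,(0,0,255),1)
cv2.circle(im,T([*nut,.051]),4,(255,0,0),-1)
cv2.imwrite("pics/c5.png",im)
E
```

```text
cam [ 0.43649245 -0.12335187  0.94987791] nut px [184.72324281 266.80460416]
wrench [(0.97, array([184.9, 267.8])), (0.7, array([181.4, 265.7]))]
nut_top [(0.53, array([186.6, 268.7]))]
worm_top [(0.91, array([191.4, 251.7]))]
o [0.50965275 0.06192064] px [183.22529023 265.79556654]
```

View pics/c5.png

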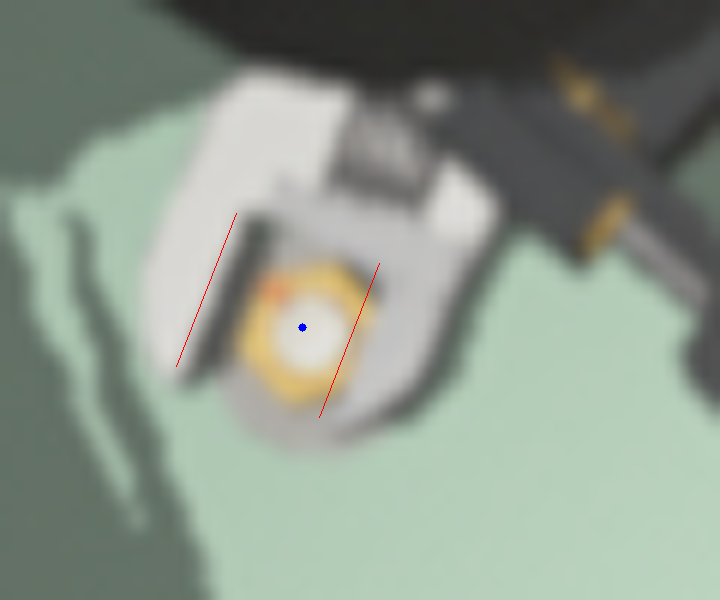

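```bash
python3 -m handwheel '[{"delta_pos":[0,0,-0.15],"dr":[0,0,0]},{"delta_pos":[0,0,-0.15],"dr":[0,0,0]},{"delta_pos":[0,0,-0.1],"dr":[0,0,0]},{"delta_pos":[0,0,-0.1],"dr":[0,0,0]},{"delta_pos":[0,0,-0.08],"dr":[0,0,0]},{"delta_pos":[0,0,0],"dr":[0,0,0]},{"delta_pos":[0,0,0],"dr":[0,0,0]}]'
python3 -m handwheel '[{"delta_pos":[0,0,-0.03],"dr":[0,0,0]},{"delta_pos":[0,0,-0.03],"dr":[0,0,0]},{"delta_pos":[0,0,0],"dr":[0,0,0]}]'
```

```text
t: 11.2
eef_pos: [0.57, 0.0115, 0.0661]
ee_rot: [3.141, 0.0, -0.683]
force: [-0.0, -0.4, -2.1]
width: 0.0205
gripper_force: 60.0
t: 11.5
eef_pos: [0.57, 0.0116, 0.0643]
ee_rot: [3.142, 0.0, -0.683]
force: [0.3, -0.0, -2.7]
width: 0.0204
gripper_force: 60.0
```

```bash
python3 -m handwheel '[{"delta_pos":[0,0,-0.02],"dr":[0,0,0]},{"delta_pos":[0,0,0],"dr":[0,0,0]},{"delta_pos":[0,0,0],"dr":[0,0,0]}]'
python3 -m handwheel '[{"delta_pos":[0,0,-0.02],"dr":[0,0,0]},{"delta_pos":[0,0,0],"dr":[0,0,0]},{"delta_pos":[0,0,0],"dr":[0,0,0]}]'
```

```text
t: 11.8
eef_pos: [0.5701, 0.0116, 0.0638]
ee_rot: [-3.142, -0.0, -0.683]
force: [-0.9, -0.7, -1.9]
width: 0.0206
gripper_force: 60.0
t: 12.1
eef_pos: [0.5701, 0.0116, 0.0635]
ee_rot: [-3.141, -0.0, -0.683]
force: [-1.6, -0.6, 2.0]
width: 0.0203
gripper_force: 60.0
```

```bash
python3 -m handwheel '[{"delta_pos":[0,0,0],"dr":[0,0,0]},{"delta_pos":[0,0,0],"dr":[0,0,0]},{"delta_pos":[0,0,0],"dr":[0,0,0]},{"delta_pos":[0,0,0],"dr":[0,0,0]},{"delta_pos":[0,0,0.3],"dr":[0,0,0]},{"delta_pos":[0,0,0.6],"dr":[0,0,0]},{"delta_pos":[0,0,0.6],"dr":[0,0,0]},{"delta_pos":[0,0,0.5],"dr":[0,0,0]},{"delta_pos":[0,0,0],"dr":[0,0,0]}]' 0
python3 -m handwheel '[{"delta_pos":[-0.9,0.5,0.5],"dr":[0,0,0]},{"delta_pos":[-0.9,0.5,0.5],"dr":[0,0,0]},{"delta_pos":[-0.9,0.5,0],"dr":[0,0,0]},{"delta_pos":[-0.9,0.5,0],"dr":[0,0,0]},{"delta_pos":[0,0,0],"dr":[0,0,0]},{"delta_pos":[0,0,0],"dr":[0,0,0]},{"delta_pos":[0,0,0],"dr":[0,0,0]}]' 1
python3 - <<'E'
from h import *
c=calibration("wrist")
f=save("wrist","w6")
for q,z in(("nut_top",.051),("handle_mid",.0455),("worm_top",.0558),("wrench",.04),("nut_mark",.051),("jaw",.04)):
    print(q,[(round(d["conf"],2),np.round(d["location"],1),atz("wrist",d["location"],z,c)) for d in mark_of("wrist",q)[:2]])
E
```

```text
t: 13.0
eef_pos: [0.5715, 0.0119, 0.126]
ee_rot: [-3.138, -0.003, -0.683]
force: [-0.0, 0.4, 0.8]
width: 0.0441
gripper_force: 0.0
t: 13.7
eef_pos: [0.4626, 0.0716, 0.1532]
ee_rot: [-3.141, -0.0, -0.683]
force: [1.5, 0.4, -0.6]
width: 0.0007
gripper_force: 0.0
nut_top [(0.6, array([255.2, 166.4]), array([0.50605741, 0.06081772, 0.051     ]))]
handle_mid [(0.78, array([252.3,  10.4]), array([ 0.60132619, -0.01367582,  0.0455    ])), (0.71, array([254.4, 164.9]), array([0.50698452, 0.06139599, 0.0455    ]))]
worm_top [(0.81, array([245.3, 120.5]), array([0.53676733, 0.0440543 , 0.0558    ]))]
wrench [(0.87, array([252. , 161.7]), array([0.50979374, 0.06206402, 0.04      ]))]
nut_mark [(0.83, array([236.8, 163.7]), array([0.51646804, 0.07014989, 0.051     ]))]
jaw []
```

View pics/w6.png

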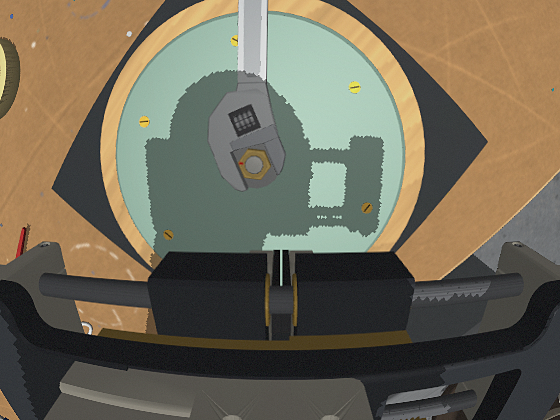

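```bash
python3 -m handwheel '[{"delta_pos":[0.37,-0.14,0],"dr":[0,0,-8.5]},{"delta_pos":[0.4,-0.15,0],"dr":[0,0,-8.5]},{"delta_pos":[0.4,-0.15,0],"dr":[0,0,-8.5]},{"delta_pos":[0.4,-0.15,0],"dr":[0,0,-8.5]},{"delta_pos":[0.4,-0.1,-0.4],"dr":[0,0,-8.5]},{"delta_pos":[0.4,-0.1,-0.6],"dr":[0,0,-8.5]},{"delta_pos":[0.2,-0.1,-0.6],"dr":[0,0,-8.5]},{"delta_pos":[0.2,-0.1,-0.6],"dr":[0,0,-8.5]},{"delta_pos":[0,0,-0.2],"dr":[0,0,0]},{"delta_pos":[0,0,0],"dr":[0,0,0]}]'
python3 -m handwheel '[{"delta_pos":[0,0,0],"dr":[0,0,0]}, {"delta_pos":[0,0,0],"dr":[0,0,0]}]'
```

```text
t: 15.05
eef_pos: [0.5445, 0.0415, 0.0802]
ee_rot: [3.14, -0.002, -1.866]
force: [-0.5, -0.1, -0.3]
width: 0.0003
gripper_force: 0.0
t: 15.25
eef_pos: [0.5455, 0.0422, 0.0822]
ee_rot: [-3.14, 0.001, -1.868]
force: [0.0, 0.3, -0.6]
width: 0.0003
gripper_force: 0.0
```

```bash
python3 -m handwheel '[{"delta_pos":[0,0,-0.1],"dr":[0,0,0]},{"delta_pos":[0,0,-0.08],"dr":[0,0,0]},{"delta_pos":[0,0,-0.03],"dr":[0,0,0]},{"delta_pos":[0,0,0],"dr":[0,0,0]},{"delta_pos":[0,0,0],"dr":[0,0,0]}]'
python3 -m handwheel '[{"delta_pos":[0,0,-0.02],"dr":[0,0,0]},{"delta_pos":[0,0,0],"dr":[0,0,0]},{"delta_pos":[0,0,0],"dr":[0,0,0]}]'
```

```text
t: 15.75
eef_pos: [0.5451, 0.0419, 0.0749]
ee_rot: [3.142, -0.0, -1.87]
force: [0.0, -0.3, -0.3]
width: 0.0005
gripper_force: 0.0
t: 16.05
eef_pos: [0.5452, 0.0419, 0.0745]
ee_rot: [-3.141, 0.0, -1.87]
force: [-0.7, 0.7, 4.0]
width: 0.0005
gripper_force: 2.0
```

```bash
python3 -m handwheel '[{"delta_pos":[0,0,-0.016],"dr":[0,0,0]},{"delta_pos":[0,0,0],"dr":[0,0,0]},{"delta_pos":[0,0,0],"dr":[0,0,0]}]'
python3 -m handwheel '[{"delta_pos":[-0.08,0.024,0],"dr":[0,0,0]},{"delta_pos":[-0.08,0.024,0],"dr":[0,0,0]},{"delta_pos":[-0.08,0.024,0],"dr":[0,0,0]}]'
python3 -m handwheel '[{"delta_pos":[-0.08,0.024,0],"dr":[0,0,0]},{"delta_pos":[-0.08,0.024,0],"dr":[0,0,0]},{"delta_pos":[-0.08,0.024,0],"dr":[0,0,0]}]'
```

```text
t: 16.35
eef_pos: [0.5453, 0.0419, 0.0744]
ee_rot: [-3.141, 0.0, -1.87]
force: [-2.1, 0.5, 7.4]
width: 0.0007
gripper_force: 4.1
t: 16.65
eef_pos: [0.5396, 0.0443, 0.0747]
ee_rot: [-3.138, 0.001, -1.869]
force: [3.7, -3.9, 7.3]
width: 0.0003
gripper_force: 4.0
t: 16.95
eef_pos: [0.5322, 0.0465, 0.0748]
ee_rot: [-3.139, 0.001, -1.869]
force: [2.9, -1.3, 6.2]
width: 0.0005
gripper_force: 3.2
```

```bash
python3 -m handwheel '[{"delta_pos":[-0.08,0.024,0],"dr":[0,0,0]},{"delta_pos":[-0.08,0.024,0],"dr":[0,0,0]}]'
python3 -m handwheel '[{"delta_pos":[-0.08,0.024,0],"dr":[0,0,0]},{"delta_pos":[-0.06,0.018,0],"dr":[0,0,0]}]'
python3 -m handwheel '[{"delta_pos":[0,0,0.1],"dr":[0,0,0]},{"delta_pos":[0.4,-0.12,0.1],"dr":[0,0,0]},{"delta_pos":[0.4,-0.12,0],"dr":[0,0,0]},{"delta_pos":[0.3,-0.09,0],"dr":[0,0,0]},{"delta_pos":[0,0,0],"dr":[0,0,0]},{"delta_pos":[0,0,-0.1],"dr":[0,0,0]},{"delta_pos":[0,0,-0.08],"dr":[0,0,0]},{"delta_pos":[0,0,-0.02],"dr":[0,0,0]},{"delta_pos":[0,0,0],"dr":[0,0,0]}]'
```

```text
t: 17.15
eef_pos: [0.5271, 0.048, 0.0746]
ee_rot: [-3.139, 0.001, -1.87]
force: [3.6, -1.4, 4.5]
width: 0.0003
gripper_force: 1.6
t: 17.35
eef_pos: [0.5222, 0.0493, 0.0742]
ee_rot: [-3.14, 0.001, -1.87]
force: [2.1, -0.6, 3.2]
width: 0.0004
gripper_force: 1.1
t: 18.25
eef_pos: [0.5544, 0.039, 0.0736]
ee_rot: [3.141, -0.0, -1.87]
force: [0.4, 0.2, 1.5]
width: 0.0007
gripper_force: 0.0
```

```bash
python3 -m handwheel '[{"delta_pos":[-0.08,0.024,0],"dr":[0,0,0]},{"delta_pos":[-0.08,0.024,0],"dr":[0,0,0]}]'
python3 -m handwheel '[{"delta_pos":[-0.08,0.024,0],"dr":[0,0,0]},{"delta_pos":[-0.08,0.024,0],"dr":[0,0,0]},{"delta_pos":[-0.08,0.024,0],"dr":[0,0,0]}]'
python3 -m handwheel '[{"delta_pos":[-0.08,0.024,-0.003],"dr":[0,0,0]},{"delta_pos":[-0.08,0.024,-0.003],"dr":[0,0,0]},{"delta_pos":[-0.08,0.024,-0.003],"dr":[0,0,0]}]'
python3 -m handwheel '[{"delta_pos":[-0.08,0.024,-0.003],"dr":[0,0,0]},{"delta_pos":[-0.08,0.024,-0.003],"dr":[0,0,0]}]'
```

```text
t: 18.45
eef_pos: [0.5501, 0.0406, 0.074]
ee_rot: [-3.141, 0.0, -1.87]
force: [1.6, -1.1, 1.3]
width: 0.0004
gripper_force: 1.0
t: 18.75
eef_pos: [0.5434, 0.043, 0.0745]
ee_rot: [-3.14, 0.001, -1.87]
force: [2.9, -0.7, 7.3]
width: 0.0006
gripper_force: 3.1
t: 19.05
eef_pos: [0.5369, 0.045, 0.0748]
ee_rot: [-3.139, 0.001, -1.869]
force: [2.8, -2.2, 9.9]
width: 0.0004
gripper_force: 5.0
t: 19.25
eef_pos: [0.5321, 0.0465, 0.0747]
ee_rot: [-3.139, 0.001, -1.869]
force: [2.9, -2.4, 10.3]
width: 0.0006
gripper_force: 4.8
```

```bash
python3 -m handwheel '[{"delta_pos":[-0.08,0.024,0],"dr":[0,0,0]},{"delta_pos":[-0.08,0.024,-0.003],"dr":[0,0,0]},{"delta_pos":[-0.08,0.024,-0.003],"dr":[0,0,0]}]'
python3 -m handwheel '[{"delta_pos":[0,0,0.1],"dr":[0,0,0]},{"delta_pos":[0.4,-0.12,0.1],"dr":[0,0,0]},{"delta_pos":[0.4,-0.12,0],"dr":[0,0,0]},{"delta_pos":[0.1,-0.03,0],"dr":[0,0,0]},{"delta_pos":[0,0,0],"dr":[0,0,0]},{"delta_pos":[0,0,-0.1],"dr":[0,0,0]},{"delta_pos":[0,0,-0.08],"dr":[0,0,0]},{"delta_pos":[0,0,-0.01],"dr":[0,0,0]},{"delta_pos":[0,0,0],"dr":[0,0,0]}]'
python3 -m handwheel '[{"delta_pos":[-0.08,0.024,0],"dr":[0,0,0]},{"delta_pos":[-0.08,0.024,0],"dr":[0,0,0]}]'
python3 -m handwheel '[{"delta_pos":[-0.08,0.024,0],"dr":[0,0,0]},{"delta_pos":[-0.08,0.024,0],"dr":[0,0,0]}]'
```

```text
t: 19.55
eef_pos: [0.5246, 0.0487, 0.0741]
ee_rot: [-3.139, 0.001, -1.87]
force: [3.6, -2.3, 15.1]
width: 0.0006
gripper_force: 8.2
t: 20.45
eef_pos: [0.5505, 0.0401, 0.0737]
ee_rot: [-3.141, -0.0, -1.87]
force: [1.6, -1.3, 3.8]
width: 0.0003
gripper_force: 1.9
t: 20.65
eef_pos: [0.5473, 0.0415, 0.0745]
ee_rot: [-3.138, 0.001, -1.869]
force: [3.5, -5.8, 6.9]
width: 0.0003
gripper_force: 4.1
t: 20.85
eef_pos: [0.5422, 0.0434, 0.0744]
ee_rot: [-3.139, 0.001, -1.87]
force: [2.9, -1.5, 5.3]
width: 0.0004
gripper_force: 1.9
```

```bash
python3 -m handwheel '[{"delta_pos":[-0.08,0.024,-0.004],"dr":[0,0,0]},{"delta_pos":[-0.08,0.024,-0.004],"dr":[0,0,0]}]'
python3 -m handwheel '[{"delta_pos":[-0.08,0.024,0],"dr":[0,0,0]},{"delta_pos":[-0.08,0.024,0],"dr":[0,0,0]}]'
python3 -m handwheel '[{"delta_pos":[-0.08,0.024,0],"dr":[0,0,0]},{"delta_pos":[-0.08,0.024,0],"dr":[0,0,0]}]'
python3 - <<'E'
from h import *
s=get_state(); print(s["force"],s["moment"])
f=grab_frame("top")
cv2.imwrite("pics/c7.png",cv2.resize(f[240:290,160:220],None,fx=12,fy=12,interpolation=cv2.INTER_CUBIC)[:,:,::-1])
E
```

```text
t: 21.05
eef_pos: [0.5382, 0.0448, 0.0747]
ee_rot: [-3.137, 0.001, -1.869]
force: [4.3, -5.7, 11.8]
width: 0.0004
gripper_force: 5.8
t: 21.25
eef_pos: [0.5331, 0.0461, 0.0748]
ee_rot: [-3.138, 0.001, -1.869]
force: [3.7, -5.0, 10.3]
width: 0.0005
gripper_force: 5.3
t: 21.45
eef_pos: [0.5282, 0.0477, 0.0744]
ee_rot: [-3.138, 0.002, -1.869]
force: [6.1, -5.1, 8.6]
width: 0.0005
gripper_force: 4.3
[ 6.11176065 -5.10217403  8.56356459] [-2.22829075 -2.29747645 -0.09727745]
```

```bash
python3 -m handwheel '[{"delta_pos":[0,0,0.1],"dr":[0,0,0]},{"delta_pos":[0.3,-0.09,0.1],"dr":[0,0,0]},{"delta_pos":[0.3,-0.09,0],"dr":[0,0,0]},{"delta_pos":[0,0,0],"dr":[0,0,0]},{"delta_pos":[0,0,-0.1],"dr":[0,0,0]},{"delta_pos":[0,0,-0.08],"dr":[0,0,0]},{"delta_pos":[0,0,-0.01],"dr":[0,0,0]},{"delta_pos":[0,0,0],"dr":[0,0,0]}]'
python3 -m handwheel '[{"delta_pos":[-0.08,0.024,-0.005],"dr":[0,0,0]},{"delta_pos":[-0.08,0.024,-0.005],"dr":[0,0,0]}]'
python3 -m handwheel '[{"delta_pos":[-0.08,0.024,0],"dr":[0,0,0]},{"delta_pos":[-0.08,0.024,0],"dr":[0,0,0]}]'
python3 -m handwheel '[{"delta_pos":[-0.08,0.024,0],"dr":[0,0,0]},{"delta_pos":[-0.08,0.024,0],"dr":[0,0,0]}]'
```

```text
t: 22.3
eef_pos: [0.5446, 0.042, 0.0738]
ee_rot: [-3.141, -0.0, -1.87]
force: [-0.1, -0.2, 5.6]
width: 0.0006
gripper_force: 3.3
t: 22.5
eef_pos: [0.5415, 0.0437, 0.0743]
ee_rot: [-3.138, 0.001, -1.869]
force: [5.6, -3.2, 5.7]
width: 0.0005
gripper_force: 3.4
t: 22.7
eef_pos: [0.5377, 0.045, 0.0749]
ee_rot: [-3.136, 0.002, -1.869]
force: [5.5, -7.1, 8.0]
width: 0.0003
gripper_force: 4.2
t: 22.9
eef_pos: [0.5331, 0.0469, 0.0749]
ee_rot: [-3.136, 0.003, -1.869]
force: [6.0, -2.2, 6.3]
width: 0.0004
gripper_force: 3.3
```

```bash
python3 -m handwheel '[{"delta_pos":[0,0,0.3],"dr":[0,0,0]},{"delta_pos":[0,0.4,0.6],"dr":[0,0,0]},{"delta_pos":[0,0.8,0.6],"dr":[0,0,0]},{"delta_pos":[0,0.8,0],"dr":[0,0,0]},{"delta_pos":[0,0.7,0],"dr":[0,0,0]},{"delta_pos":[0,0,0],"dr":[0,0,0]},{"delta_pos":[0,0,0],"dr":[0,0,0]}]'
python3 - <<'E'
from h import *
c=calibration("wrist")
f=save("wrist","w8"); R={}
for q,z in(("nut_top",.051),("handle_mid",.0455),("worm_top",.0558),("wrench",.04),("nut_mark",.051)):
    D=mark_of("wrist",q)[:1]
    print(q,[(round(d["conf"],2),np.round(d["location"],1),atz("wrist",d["location"],z,c).round(4)) for d in D])
    if D: R[q]=D[0]["location"]
x,y=[int(v) for v in R.get("nut_top",(280,200))]; x0,y0=max(0,x-40),max(0,y-45)
cv2.imwrite("pics/w8c.png",cv2.resize(f[y0:y0+75,x0:x0+80],None,fx=8,fy=8,interpolation=cv2.INTER_CUBIC)[:,:,::-1]); print(x0,y0)
E
```

```text
t: 23.6
eef_pos: [0.5294, 0.1275, 0.118]
ee_rot: [3.141, -0.001, -1.869]
force: [-1.0, -0.2, 0.4]
width: 0.0005
gripper_force: 0.0
nut_top [(0.67, array([282.6, 130.9]), array([0.5073, 0.0623, 0.051 ]))]
handle_mid [(0.89, array([123.3,  77. ]), array([ 0.5993, -0.0102,  0.0455]))]
worm_top [(0.83, array([230.9, 119. ]), array([0.5352, 0.0454, 0.0558]))]
wrench []
nut_mark [(0.82, array([271.4, 146.6]), array([0.5169, 0.0697, 0.051 ]))]
242 85
```

View pics/w8c.png

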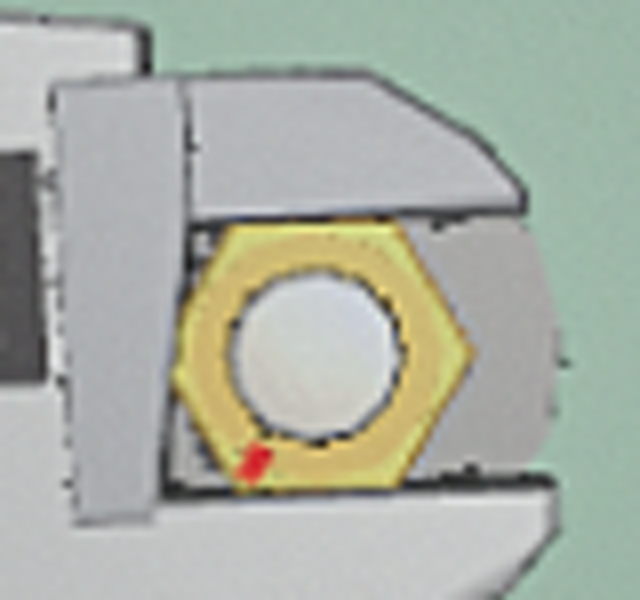

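```bash
python3 -m handwheel '[{"delta_pos":[0.23,-0.53,0],"dr":[0,0,8.4]},{"delta_pos":[0.23,-0.53,0],"dr":[0,0,8.4]},{"delta_pos":[0.23,-0.53,0],"dr":[0,0,8.4]},{"delta_pos":[0.23,-0.53,0],"dr":[0,0,8.4]},{"delta_pos":[0.23,-0.53,0],"dr":[0,0,8.4]},{"delta_pos":[0.23,-0.53,0],"dr":[0,0,8.4]},{"delta_pos":[0.23,-0.53,0],"dr":[0,0,8.4]},{"delta_pos":[0.23,-0.52,0],"dr":[0,0,8.4]},{"delta_pos":[0,0,0],"dr":[0,0,0]},{"delta_pos":[0,0,0],"dr":[0,0,0]}]' 0 5
python3 - <<'E'
from h import *
c=calibration("wrist"); f=save("wrist","w9"); print(get_state()["eef_pos"],get_state()["ee_rot"])
L=[]
for r in range(40,230,8):
    row=f[r,230:330].astype(int); sat=row.max(1)-row.min(1); k=np.where(sat<14)[0]+230
    if len(k)>10:
        a,b=[atz("wrist",[x,r],.051,c)[:2] for x in(k.min()-.5,k.max()+.5)]; L.append([*((a+b)/2),np.hypot(*(a-b))])
L=np.array(L);print(L[::3].round(4)); L=L[abs(L[:,2]-.022)<.003]; k=np.polyfit(L[:,0],L[:,1],1); print(np.degrees(np.arctan(k[0])),np.polyval(k,.5845))
E
```

```text
t: 24.9
eef_pos: [0.5851, -0.0, 0.118]
ee_rot: [3.141, 0.0, -0.702]
force: [-0.1, 0.2, -0.0]
width: 0.0442
gripper_force: 0.0
[5.85015749e-01 4.05752768e-04 1.18073111e-01] [ 3.14135987e+00  3.06119159e-04 -7.01244818e-01]
[[ 0.686  -0.0608  0.01  ]
 [ 0.67   -0.0557  0.0392]
 [ 0.6524 -0.0531  0.058 ]
 [ 0.6394 -0.045   0.0629]
 [ 0.6277 -0.0351  0.0635]
 [ 0.6169 -0.0235  0.0218]
 [ 0.6013 -0.0174  0.0412]
 [ 0.5918 -0.003   0.024 ]]
-31.594878524245587 -0.001690162830917774
```

```bash
python3 -m handwheel '[{"delta_pos":[0,0,-0.5],"dr":[0,0,0]},{"delta_pos":[0,0,-0.6],"dr":[0,0,0]},{"delta_pos":[0,0,-0.4],"dr":[0,0,0]},{"delta_pos":[0,0,-0.2],"dr":[0,0,0]},{"delta_pos":[0,0,-0.08],"dr":[0,0,0]},{"delta_pos":[0,0,0],"dr":[0,0,0]},{"delta_pos":[0,0,0],"dr":[0,0,0]}]'
python3 - <<'E'
import numpy as np
from station import get_state
s=get_state();print(s["eef_pos"],s["ee_rot"],s["force"])
C=np.array([.5077,.0615]);r=.1
p=s["eef_pos"][:2];print("phi",np.degrees(np.arctan2(*(p-C)[::-1])),np.hypot(*(p-C)))
for a in range(-39,-100,-3):
    f=lambda d:C+r*np.array([np.cos(np.radians(d)),np.sin(np.radians(d))])
    print(a,((f(a-3)-f(a))/.03).round(3))
E
```

```text
t: 25.65
eef_pos: [0.5858, 0.0006, 0.0654]
ee_rot: [-3.141, -0.001, -0.697]
force: [0.5, -0.1, 0.2]
width: 0.044
gripper_force: 0.0
[0.58576384 0.00064312 0.06541818] [-3.14089571e+00 -6.28244964e-04 -6.97329297e-01] [ 0.54656963 -0.13289558  0.24669847]
phi -37.93920849241442 0.09898243394665025
-39 [-0.113 -0.133]
-42 [-0.12  -0.127]
-45 [-0.127 -0.12 ]
-48 [-0.133 -0.113]
-51 [-0.138 -0.106]
-54 [-0.144 -0.099]
-57 [-0.149 -0.091]
-60 [-0.153 -0.083]
-63 [-0.158 -0.075]
-66 [-0.161 -0.067]
-69 [-0.165 -0.058]
-72 [-0.167 -0.05 ]
-75 [-0.17  -0.041]
-78 [-0.172 -0.032]
-81 [-0.173 -0.023]
-84 [-0.174 -0.014]
-87 [-0.174 -0.005]
-90 [-0.174  0.005]
-93 [-0.174  0.014]
-96 [-0.173  0.023]
-99 [-0.172  0.032]
```

```bash
python3 -m handwheel '[{"delta_pos":[-0.112,-0.134,0],"dr":[0,0,0]},{"delta_pos":[-0.12,-0.127,0],"dr":[0,0,0]},{"delta_pos":[-0.125,-0.121,0],"dr":[0,0,-1]}]'
python3 -m handwheel '[{"delta_pos":[-0.131,-0.115,0],"dr":[0,0,-3]},{"delta_pos":[-0.136,-0.108,0],"dr":[0,0,-3]},{"delta_pos":[-0.142,-0.101,0],"dr":[0,0,-3]}]'
python3 -m handwheel '[{"delta_pos":[-0.148,-0.094,0],"dr":[0,0,-3]},{"delta_pos":[-0.152,-0.086,0],"dr":[0,0,-3]},{"delta_pos":[-0.156,-0.078,0],"dr":[0,0,-3]},{"delta_pos":[0,0,0],"dr":[0,0,0]}]'
python3 - <<'E'
from h import *
s=get_state();print(s["eef_pos"],s["force"],s["moment"])
c=calibration("wrist");grab_frame("wrist")
for q,z in(("handle_mid",.0455),): print([(d["conf"],atz("wrist",d["location"],z,c)) for d in mark_of("wrist",q)[:1]])
E
```

```text
t: 25.95
eef_pos: [0.5751, -0.0111, 0.0653]
ee_rot: [-3.14, -0.001, -0.715]
force: [3.4, -0.0, -0.2]
width: 0.0437
gripper_force: 1.1
t: 26.25
eef_pos: [0.5629, -0.0209, 0.0653]
ee_rot: [-3.14, -0.001, -0.875]
force: [2.1, 0.1, -0.2]
width: 0.044
gripper_force: 1.1
t: 26.65
eef_pos: [0.5485, -0.0289, 0.0653]
ee_rot: [-3.141, -0.0, -1.031]
force: [0.2, 1.0, 0.5]
width: 0.0438
gripper_force: 0.1
[ 0.54848535 -0.02885539  0.06525872] [0.23432438 0.97797548 0.48055363] [ 0.03575469 -0.12872805  0.00797472]
[(0.97, array([ 0.56733219, -0.04109651,  0.0455    ]))]
```

```bash
python3 -m handwheel '[{"delta_pos":[-0.16,-0.069,0],"dr":[0,0,-3]},{"delta_pos":[-0.163,-0.06,0],"dr":[0,0,-3]},{"delta_pos":[-0.055,-0.018,0],"dr":[0,0,-1]},{"delta_pos":[-0.055,-0.018,0],"dr":[0,0,-1]}]'
python3 -m handwheel '[{"delta_pos":[-0.056,-0.016,0],"dr":[0,0,-1]},{"delta_pos":[-0.056,-0.016,0],"dr":[0,0,-1]}]'
python3 -m handwheel '[{"delta_pos":[-0.056,-0.015,0],"dr":[0,0,-1]},{"delta_pos":[-0.056,-0.014,0],"dr":[0,0,-1]}]'
```

```text
t: 27.15
eef_pos: [0.5361, -0.0332, 0.065]
ee_rot: [-3.141, -0.0, -1.168]
force: [2.4, 1.6, -0.0]
width: 0.0439
gripper_force: 1.2
t: 27.35
eef_pos: [0.5327, -0.0342, 0.065]
ee_rot: [-3.141, -0.0, -1.204]
force: [2.7, 2.0, 0.4]
width: 0.0437
gripper_force: 1.3
t: 27.55
eef_pos: [0.5291, -0.0351, 0.0649]
ee_rot: [-3.141, 0.0, -1.239]
force: [1.8, 2.4, 0.8]
width: 0.0438
gripper_force: 1.4
```

```bash
python3 -m handwheel '[{"delta_pos":[-0.057,-0.013,0],"dr":[0,0,-1]},{"delta_pos":[-0.057,-0.012,0],"dr":[0,0,-1]}]'
python3 -m handwheel '[{"delta_pos":[-0.057,-0.011,0],"dr":[0,0,-1]}]'
```

```text
t: 27.75
eef_pos: [0.5259, -0.0357, 0.065]
ee_rot: [-3.141, 0.0, -1.274]
force: [3.3, 4.0, -0.3]
width: 0.0438
gripper_force: 2.5
t: 27.85
eef_pos: [0.5243, -0.036, 0.065]
ee_rot: [-3.14, 0.0, -1.292]
force: [4.2, 2.2, -0.8]
width: 0.044
gripper_force: 2.5
```

```bash
python3 -m handwheel '[{"delta_pos":[-0.057,-0.01,0],"dr":[0,0,-1]}]'
python3 -m handwheel '[{"delta_pos":[-0.057,-0.009,0],"dr":[0,0,-1]}]'
```

```text
t: 27.95
eef_pos: [0.5231, -0.0361, 0.065]
ee_rot: [-3.139, 0.0, -1.309]
force: [6.5, 4.1, -2.2]
width: 0.044
gripper_force: 3.6
t: 28.05
eef_pos: [0.5216, -0.0364, 0.0651]
ee_rot: [-3.139, -0.0, -1.327]
force: [6.2, 4.1, -1.4]
width: 0.0442
gripper_force: 3.6
```

```bash
python3 -m handwheel '[{"delta_pos":[0,0,0],"dr":[0,0,0]},{"delta_pos":[0,0,0],"dr":[0,0,0]}]'
python3 - <<'E'
from h import *
c=calibration("wrist");grab_frame("wrist")
for q,z in(("handle_mid",.0455),): 
    p=atz("wrist",mark_of("wrist",q)[0]["location"],z,c); d=p[:2]-[.5077,.0615]; print(p,np.degrees(np.arctan2(d[1],d[0])),np.hypot(*d))
E
python3 -m handwheel '[{"delta_pos":[-0.03,-0.004,0],"dr":[0,0,0]},{"delta_pos":[0,0,0],"dr":[0,0,0]}]'
```

```text
t: 28.25
eef_pos: [0.5217, -0.0364, 0.0652]
ee_rot: [-3.139, -0.0, -1.326]
force: [6.2, 3.5, -1.7]
width: 0.0439
gripper_force: 3.2
[ 0.53760823 -0.05343345  0.0455    ] -75.41386118235613 0.11876110147374853
t: 28.55
eef_pos: [0.5213, -0.0365, 0.0653]
ee_rot: [-3.138, -0.0, -1.326]
force: [6.0, 2.8, -2.1]
width: 0.0439
gripper_force: 3.7
```

```bash
python3 -m handwheel '[{"delta_pos":[0.15,0.04,0],"dr":[0,0,0]},{"delta_pos":[0.15,0.04,0],"dr":[0,0,0]},{"delta_pos":[0,0,0.5],"dr":[0,0,0]},{"delta_pos":[0,0,0.8],"dr":[0,0,0]},{"delta_pos":[-0.2,0.9,0.8],"dr":[0,0,0]},{"delta_pos":[-0.2,0.9,0.7],"dr":[0,0,0]},{"delta_pos":[-0.3,0.9,0],"dr":[0,0,0]},{"delta_pos":[-0.3,0.9,0],"dr":[0,0,0]},{"delta_pos":[0,0.9,0],"dr":[0,0,0]},{"delta_pos":[0,0,0],"dr":[0,0,0]}]'
python3 -m handwheel '[{"delta_pos":[0,0,0],"dr":[0,0,0]}]'
python3 - <<'E'
from h import *
c=calibration("wrist");f=save("wrist","w10"); P={}
for q,z in(("nut_top",.051),("nut_mark",.051),("worm_top",.0558),("handle_mid",.0455),("wrench",.04)):
    D=mark_of("wrist",q)[:1]
    if D: P[q]=atz("wrist",D[0]["location"],z,c)[:2]; print(q,D[0]["conf"],np.round(D[0]["location"],1),P[q])
ang=lambda d:np.degrees(np.arctan2(d[1],d[0]))
print("mark",ang(P["nut_mark"]-P["nut_top"]),"handle",ang(P["handle_mid"]-P["nut_top"]))
# red pixel centroid and refined nut colour region
a=f.astype(int);red=(a[...,0]>130)&(a[...,1]<70)&(a[...,2]<80)
x,y=[int(v) for v in mark_of("wrist","nut_top")[0]["location"]]; m=np.zeros_like(red);m[y-25:y+25,x-25:x+25]=1
yy,xx=np.where(red&m); print("red",xx.mean(),yy.mean(),len(xx)); r=atz("wrist",[xx.mean(),yy.mean()],.051,c)[:2]
print("red ang",ang(r-P["nut_top"]),np.hypot(*(r-P["nut_top"])))
E
```

```text
t: 29.55
eef_pos: [0.4978, 0.102, 0.1486]
ee_rot: [3.14, -0.0, -1.324]
force: [0.6, -0.2, -0.5]
width: 0.0439
gripper_force: 0.0
t: 29.65
eef_pos: [0.4976, 0.1002, 0.1483]
ee_rot: [3.139, -0.001, -1.325]
force: [-0.8, -0.2, 0.5]
width: 0.0438
gripper_force: 0.0
nut_top 0.79 [279.5 168.1] [0.50756308 0.0613965 ]
nut_mark 0.62 [263.  165.9] [0.51965173 0.06271802]
worm_top 0.57 [272.3 122.8] [0.52051778 0.03046342]
handle_mid 0.81 [274.6  10. ] [ 0.54026417 -0.05390194]
wrench 0.71 [280.8 168. ] [0.50622533 0.06271288]
mark 6.238773454191738 handle -74.1655384179658
red 265.8888888888889 166.22222222222223 9
red ang 5.998056211448442 0.010036543532032193
```

```bash
cat > gap.py <<'E'
from h import *
from scipy.spatial.transform import Rotation as Ro
def M(p,r): T=np.eye(4);T[:3,:3]=Ro.from_euler("xyz",r).as_matrix();T[:3,3]=p;return T
s=get_state();c=calibration("wrist")
K=np.array(c["extrinsics"])@M(s["eef_pos"],s["ee_rot"])
def prof(name,p,r,nut,hd):
    E=K@np.linalg.inv(M(p,r)); f=cv2.imread(f"pics/{name}.png")
    yw=np.radians(hd-157.5); ux=np.array([np.cos(yw),np.sin(yw)]); uy=np.array([-ux[1],ux[0]])
    best=[]
    X,Y=np.meshgrid(np.arange(-45,25,.25),np.arange(-30,30,.25))
    W=np.array(nut)[:,None,None]+(ux[:,None,None]*X+uy[:,None,None]*Y)/1e3
    q=np.einsum("ij,jab->iab",E[:3,:3],np.stack([W[0],W[1],0*X+.053]))+E[:3,3][:,None,None]
    rho=np.hypot(q[0],q[1]);th=np.arctan2(rho,q[2])
    im=cv2.remap(f,(c["fx"]*th*q[0]/rho+c["cx"]).astype("f4"),(c["fy"]*th*q[1]/rho+c["cy"]).astype("f4"),cv2.INTER_CUBIC)
    cv2.imwrite(f"pics/r_{name}.png",cv2.flip(im,0)); g=im.astype(int)
    for x in(8,10): 
        col=g[:,int((x+45)*4)-2:int((x+45)*4)+3].mean(1).mean(1)
        print(name,x,[int(v) for v in col[20:220:3]])
prof("w8",[.5294,.1275,.118],[3.141,-.001,-1.869],[.5073,.0623],-39)
prof("w10",s["eef_pos"],s["ee_rot"],[.5076,.0614],-75)
E
python3 gap.py
```

```text
w8 8 [168, 168, 167, 166, 168, 172, 146, 130, 189, 198, 199, 197, 199, 199, 198, 199, 198, 201, 202, 211, 151, 50, 118, 173, 167, 164, 155, 146, 138, 143, 165, 172, 168, 171, 170, 169, 169, 174, 176, 173, 158, 151, 141, 156, 169, 169, 167, 177, 91, 76, 125, 182, 187, 185, 185, 185, 185, 184, 187, 151, 119, 167, 173, 171, 171, 170, 171]
w8 10 [168, 166, 168, 167, 167, 169, 170, 153, 129, 170, 190, 201, 199, 199, 199, 200, 200, 200, 201, 219, 153, 54, 69, 148, 170, 163, 164, 164, 164, 166, 163, 152, 140, 136, 159, 164, 156, 136, 158, 165, 167, 168, 167, 167, 167, 167, 166, 169, 166, 63, 118, 178, 191, 185, 185, 186, 189, 179, 117, 148, 177, 173, 171, 170, 172, 170, 170]
w10 8 [96, 96, 97, 96, 93, 89, 101, 110, 113, 112, 113, 112, 113, 112, 112, 112, 113, 117, 102, 67, 60, 86, 90, 88, 88, 87, 86, 89, 92, 92, 97, 99, 100, 99, 101, 102, 103, 98, 91, 85, 88, 90, 91, 91, 90, 90, 91, 85, 81, 100, 102, 102, 103, 101, 100, 105, 105, 85, 69, 98, 99, 96, 97, 97, 97, 98, 95]
w10 10 [95, 96, 96, 95, 95, 97, 88, 94, 106, 111, 112, 112, 113, 114, 112, 111, 110, 118, 99, 64, 64, 85, 88, 88, 90, 88, 87, 89, 90, 90, 88, 81, 84, 88, 89, 87, 87, 88, 88, 88, 89, 89, 88, 88, 90, 90, 92, 75, 79, 97, 103, 101, 101, 103, 107, 87, 80, 86, 102, 98, 96, 97, 98, 95, 97, 98, 96]
```

```bash
python3 -c "
from station import *
print(job_done())"
```

```text
the job is handed in; nothing more can be done
None
```

I handed the job in with the nut turned about 37° clockwise to a firm stop. The wrench is released flat on the nut with the jaw gap measured at about 22.7 mm (limit 23.7). The arm is clear, and the jar, pot and tape roll were never approached. No verdict came back, and the last checks were by camera measurement and force readings.

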